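# Close the honey pots from a stack of stopper lids

## Task

The four stoneware honey pots are to be closed: take the stack of wooden lids apart from the top down, one lid at a time, and put each on the pot it fits (smallest lid on the smallest pot, and so on), finishing one before taking the next. Lower each lid into the pot's mouth before letting go, so that it ends plug down and flat on the rim. Leave the pots and the glass jar standing where they are.

Things in the scene. Friction and masses are not known exactly. Their poses are not given: they have to be found in the camera images.
- lid_tiny: The smallest of four plain round wooden stopper lids: a flat disc 34 mm across and 14 mm thick over a tapered plug 12 mm long (12 mm across at its foot, 20 mm where it meets the disc). Origin: centre of the plug's foot, z up out of the disc; so the disc spans z = 12 to 26 mm. At the start it stands level on its plug on the 46 mm lid. 14 g, mass varies by 25 percent.
- lid_small: The second smallest of four plain round wooden stopper lids: a flat disc 46 mm across and 14 mm thick over a tapered plug 12 mm long (24 mm across at its foot, 32 mm where it meets the disc). Origin: centre of the plug's foot, z up out of the disc; so the disc spans z = 12 to 26 mm. At the start it stands level on its plug on the 58 mm lid. 21 g, mass varies by 25 percent.
- lid_medium: The second largest of four plain round wooden stopper lids: a flat disc 58 mm across and 14 mm thick over a tapered plug 12 mm long (36 mm across at its foot, 44 mm where it meets the disc). Origin: centre of the plug's foot, z up out of the disc; so the disc spans z = 12 to 26 mm. At the start it stands level on its plug on the 70 mm lid. 36 g, mass varies by 25 percent.
- lid_large: The largest of four plain round wooden stopper lids: a flat disc 70 mm across and 14 mm thick over a tapered plug 12 mm long (48 mm across at its foot, 56 mm where it meets the disc). Origin: centre of the plug's foot, z up out of the disc; so the disc spans z = 12 to 26 mm. At the start it stands level on its plug on the table. 55 g, mass varies by 25 percent.
- pot_tiny: The smallest of four open, empty brown-glazed stoneware honey pots, loose on the table, 54 mm tall: round body 44 mm across, upright neck (top 18 mm) 31 mm across outside, round mouth 24 mm across, at the top. Origin: centre of its underside, z up. It takes the 34 mm lid: plug in the mouth, disc flat on the rim (lid origin then 42 mm above the pot's origin). The disc overhangs the neck by 1.5 mm all round.
- pot_small: The second smallest of four open, empty brown-glazed stoneware honey pots, loose on the table, 61 mm tall: round body 56 mm across, upright neck (top 18 mm) 43 mm across outside, round mouth 36 mm across, at the top. Origin: centre of its underside, z up. It takes the 46 mm lid: plug in the mouth, disc flat on the rim (lid origin then 49 mm above the pot's origin). The disc overhangs the neck by 1.5 mm all round.
- pot_medium: The second largest of four open, empty brown-glazed stoneware honey pots, loose on the table, 68 mm tall: round body 68 mm across, upright neck (top 18 mm) 55 mm across outside, round mouth 48 mm across, at the top. Origin: centre of its underside, z up. It takes the 58 mm lid: plug in the mouth, disc flat on the rim (lid origin then 56 mm above the pot's origin). The disc overhangs the neck by 1.5 mm all round.
- pot_large: The largest of four open, empty brown-glazed stoneware honey pots, loose on the table, 75 mm tall: round body 80 mm across, upright neck (top 18 mm) 67 mm across outside, round mouth 60 mm across, at the top. Origin: centre of its underside, z up. It takes the 70 mm lid: plug in the mouth, disc flat on the rim (lid origin then 63 mm above the pot's origin). The disc overhangs the neck by 1.5 mm all round.
- glass_jar: A closed glass honey jar with paper label and steel cap, 54 mm across, 75 mm tall, loose, standing among the pots: a bystander. Origin: centre of its underside.
There are look-alikes about, which are no part of the job. What is shaped like the pot_tiny but green is not meant.

How it is judged:
On the way, in this order (a step that is already met when the one before it is completed fails the run):
1. the 34 mm lid is held with its plug at the mouth of the smallest pot (plug foot no more than 5 mm above the rim) (contact force between lid_tiny and the fingers above 0.5 N and z of lid_tiny in the frame of pot_tiny below 0.059 m and horizontal distance between lid_tiny and pot_tiny below 0.012 m), for 0.05 s.
2. the 34 mm lid is let go and lies flat on the rim of the smallest pot (z of lid_tiny in the frame of pot_tiny between 0.038 and 0.045 m and horizontal distance between lid_tiny and pot_tiny below 0.006 m and angle between the z axis of lid_tiny and the z axis of pot_tiny, either way round below 0.09 rad and angle between lid_tiny's own z axis and vertical below 0.2 rad and contact force between lid_tiny and the fingers below 0.1 N), for 0.2 s.
3. the 46 mm lid is held with its plug at the mouth of the second smallest pot (plug foot no more than 5 mm above the rim) (contact force between lid_small and the fingers above 0.5 N and z of lid_small in the frame of pot_small below 0.066 m and horizontal distance between lid_small and pot_small below 0.012 m), for 0.05 s.
4. the 46 mm lid is let go and lies flat on the rim of the second smallest pot (z of lid_small in the frame of pot_small between 0.045 and 0.052 m and horizontal distance between lid_small and pot_small below 0.006 m and angle between the z axis of lid_small and the z axis of pot_small, either way round below 0.09 rad and angle between lid_small's own z axis and vertical below 0.2 rad and contact force between lid_small and the fingers below 0.1 N), for 0.2 s.
5. the 58 mm lid is held with its plug at the mouth of the second largest pot (plug foot no more than 5 mm above the rim) (contact force between lid_medium and the fingers above 0.5 N and z of lid_medium in the frame of pot_medium below 0.073 m and horizontal distance between lid_medium and pot_medium below 0.012 m), for 0.05 s.
6. the 58 mm lid is let go and lies flat on the rim of the second largest pot (z of lid_medium in the frame of pot_medium between 0.052 and 0.059 m and horizontal distance between lid_medium and pot_medium below 0.006 m and angle between the z axis of lid_medium and the z axis of pot_medium, either way round below 0.09 rad and angle between lid_medium's own z axis and vertical below 0.2 rad and contact force between lid_medium and the fingers below 0.1 N), for 0.2 s.
7. the 70 mm lid is held with its plug at the mouth of the largest pot (plug foot no more than 5 mm above the rim) (contact force between lid_large and the fingers above 0.5 N and z of lid_large in the frame of pot_large below 0.08 m and horizontal distance between lid_large and pot_large below 0.012 m), for 0.05 s.
8. the 70 mm lid is let go and lies flat on the rim of the largest pot (z of lid_large in the frame of pot_large between 0.059 and 0.066 m and horizontal distance between lid_large and pot_large below 0.006 m and angle between the z axis of lid_large and the z axis of pot_large, either way round below 0.09 rad and angle between lid_large's own z axis and vertical below 0.2 rad and contact force between lid_large and the fingers below 0.1 N), for 0.2 s.
At the end, for the whole second after the job is handed in: Each of the four lids sits plug down in the mouth of the pot of its own size, within 6 mm of the pot's axis, at most 3 mm above its seat on the rim and level with it to 0.09 rad, released and at rest; all pots and the glass jar stand upright within 30 mm of where they were (all of step 2 and all of step 4 and all of step 6 and all of step 8 and linear speed of each of lid_tiny, pot_tiny, lid_small, pot_small, lid_medium, pot_medium, lid_large, pot_large below 0.02 m/s and angle between each of pot_tiny, pot_small, pot_medium, pot_large's own z axis and vertical below 0.06 rad and distance of each of pot_tiny, pot_small, pot_medium, pot_large, glass_jar from where it was at the start of the episode below 0.03 m and angle between glass_jar's own z axis and vertical below 0.1 rad); the robot touches nothing.
It fails at once if the smallest pot is tipped (over 0.35 rad) or shifted by more than 30 mm (angle between pot_tiny's own z axis and vertical above 0.35 rad or distance of pot_tiny from where it was at the start of the episode above 0.03 m).
It fails at once if the second smallest pot is tipped (over 0.35 rad) or shifted by more than 30 mm (angle between pot_small's own z axis and vertical above 0.35 rad or distance of pot_small from where it was at the start of the episode above 0.03 m).
It fails at once if the second largest pot is tipped (over 0.35 rad) or shifted by more than 30 mm (angle between pot_medium's own z axis and vertical above 0.35 rad or distance of pot_medium from where it was at the start of the episode above 0.03 m).
It fails at once if the largest pot is tipped (over 0.35 rad) or shifted by more than 30 mm (angle between pot_large's own z axis and vertical above 0.35 rad or distance of pot_large from where it was at the start of the episode above 0.03 m).
It fails at once if the glass jar is tipped or shifted by more than 30 mm (angle between glass_jar's own z axis and vertical above 0.35 rad or distance of glass_jar from where it was at the start of the episode above 0.03 m).
It also fails if it takes over 112 s, if anything falls off the work surface, if the arm or the gripper's body presses on something with over 40 N, if the wrist force passes 120 N, or if a joint passes its speed limit or range.

## Robot

A 7-joint arm with a two-finger parallel gripper is mounted at the origin on the work surface. World frame = base frame: x ahead of the robot, y to its left, z up, the work surface at z = 0. Lengths are in m, angles in rad, forces in N, time in s.
With the tool pointing down it reaches from about 0.4 to 0.85 m from the base axis. Payload 10.4 kg.
Tool frame: the origin (TCP) lies midway between the tips of the shut fingers; the grasp point (between the pads) lies 19 mm behind it; z points along the fingers, y is the line along which they close (so a half turn about z gives the same grasp; the last joint's range is limited). The gripper opens to 85 mm and grips with 20 to 120 N. Pads are 22 mm wide; open, the fingers measure 114 mm over their backs; the gripper's body (76 mm by 85 mm) begins 54 mm behind the grasp point. The pads swing forward as they close: fully open they stand 13 mm farther back than shut.
Start: joints at [-1.195, 0.332, -0.065, 1.46, 0.022, 1.35, -0.088], TCP at [0.243, 0.576, 0.231] pointing down, gripper open.
Joint ranges: [-2.6, 2.6], [-0.5, 2.12], [-1.47, 1.34], [0.16, 2.42], [-1.27, 4.41], [0.06, 2.06], [-2.6, 2.6]. Speed limits (rad/s): [2.22, 2.22, 2.79, 2.79, 3.14, 3.14, 3.14].

## Interface

Orientations are given as a rotation vector (axis times angle).
In Python, from plant import bot gives the robot as it stands.
- The arm moves only by the tool carry_out, never from a script. Its arguments are lists of equal length, an entry for each row: "delta_pos": the shift along the world's x, y, z in m, a list of three; "spin": the turn about the world's z in degrees. A call has 1 to 20 rows; each row shifts and turns the commanded pose from where the row before left it; what a row does not reach is not made up. A row lasts 1/8 s, in which the tool goes at most 62.5 mm and 10.7 degrees, less where a joint would pass 70% of its speed; a pose out of reach is approached as far as the arm can. A call with a gripper value outside its range is refused whole. "gripper" is the closure, from 0 (fully open) to 1 (shut), set as the call begins (left out, the last holds). The fingers move at their own pace and stop on an object; "squeeze" is the grip in N (left out, the last holds). Time passes only in rows, so rows that do not move let the fingers close. It gives the time, the measured TCP pose, the force, the opening and the grip force at its end, in the units of the state.
- bot.observe(): the state, without advancing time (a new reading comes with each control period).
- bot.grab_frame(name): name is "side" or "top" or "wrist"; returns the picture (400x640x3 uint8, red, green, blue); there is no depth.
- bot.camera_info(name): a dict with "vfov" (degrees; the focal length in pixels is half the picture's height over the tangent of half this angle, whatever the lens; pixels are square), "cx", "cy" (the principal point, pixels), "D" ([k1, k2, p1, p2, k3] as OpenCV has them; the pictures are not rectified), "rvec" (rotation vector, rad) and "tvec" (3), from world to camera coordinates, as OpenCV has them; the wrist camera has in their place "tool_from_camera" (4x4, takes a point from camera to tool coordinates, whose origin is the TCP and whose axes are the flange's). Camera axes: x right, y down, z forward; pixel columns grow to the right and rows downward; lengths in m; the calibration is good to about 2 mm. A picture is of the moment at which its call begins: read the wrist's pose just before it. camera_info takes no time and is no camera call.
- bot.job_done(): hands the job in; it is judged then, once.
Trained networks look in the newest picture that a camera, given by its name, has taken for a name from the list of things; names that differ only in an ending like _2 or _b are one class to them, and where a whole thing is asked for, a point or a joint stands for the part that bears it (a point fixed in the world has none). Each returns a list of dicts, best first, with "score" (0 to 1); they miss things now and then, are a little off and sometimes report something else, mostly with a low value. They report only what shows in the picture. A call takes as long as a camera call. They do not tell look-alikes from the thing itself.
- bot.spot_in(camera, target): "position" ([column, row] as shares, 0 to 1, of the picture: columns of its width, rows of its height, amid what is visible of it).
- bot.pinpoint(camera, target): "position" ([column, row] as shares, 0 to 1, of the picture: columns of its width, rows of its height: a listed point, or the origin of a listed thing).
The state is a dict: "t": time; "joint_pos": joint angles; "joint_vel": joint speeds; "joint_torque": joint torques, N m; "eef_pos": TCP position; "tcp_rot": TCP orientation; "ft_force": force on the tool from outside, world axes, zero at the start; "wrist_torque": the same for the moment, N m; "finger_gap": finger opening in m; "finger_force": force on a finger pad.
Only numpy, scipy, OpenCV 4.12 (cv2) and the standard library are available. Lean on these libraries where they do the work, as an engineer would, in place of code of your own. Each camera call takes 0.05 s, during which the arm holds its last target. There are 200 camera calls.

## Working session

There is one attempt and no reset: what is moved stays moved. The work goes in short steps, Python scripts to look and compute and a tool call to move; the robot and the scene stay as the last step left them, time stands still between calls to the robot, and variables do not carry over. Pictures are saved under pics/ and viewed, at most 14 in all, crops included, and the job is handed in when it is done.

Besides the shell and the picture viewer there is one more tool, called after "Request:" as a command line: name --pt "numbers of a row" for each row, then --argument value for the rest. carry_out: Moves the arm, as the interface text tells. Its arguments: {"type":"object","properties":{"delta_pos":{"type":"array","items":{"type":"array","items":{"type":"number"}}},"spin":{"type":"array","items":{"type":"number"}},"gripper":{"type":"number"},"squeeze":{"type":"number"}},"required":["delta_pos","spin"]}

```bash
mkdir -p pics
cat > h.py <<'E'
import numpy as np, cv2
from plant import bot
def K(ci): 
    f=200/np.tan(np.radians(ci["vfov"])/2); return np.array([[f,0,ci["cx"]],[0,f,ci["cy"]],[0,0,1.]])
def cam(name):
    ci=bot.camera_info(name)
    if "rvec" in ci:
        R=cv2.Rodrigues(np.array(ci["rvec"],float))[0]; t=np.array(ci["tvec"],float).ravel()
    else:
        s=bot.observe(); T=np.eye(4); T[:3,:3]=cv2.Rodrigues(np.array(s["tcp_rot"],float))[0]; T[:3,3]=s["eef_pos"]
        W=np.linalg.inv(T@np.array(ci["tool_from_camera"])); R=W[:3,:3]; t=W[:3,3]
    return K(ci),np.array(ci["D"],float),R,t
def to_plane(c,px,z):
    k,D,R,t=c; n=cv2.undistortPoints(np.array([[px]],float),k,D)[0,0]
    d=R.T@np.array([n[0],n[1],1]); o=-R.T@t; return o+d*(z-o[2])/d[2]
def proj(c,p):
    k,D,R,t=c; return cv2.projectPoints(np.array(p,float).reshape(-1,3),cv2.Rodrigues(R)[0],t,k,D)[0].reshape(-1,2)
def save(img,name): cv2.imwrite("pics/"+name,img[:,:,::-1])
E
python3 - <<'E'
from h import *
np.set_printoptions(precision=3,suppress=True)
s=bot.observe(); print(s)
for n in("top","side"):
    save(bot.grab_frame(n),n+"0.png"); c=cam(n); print(n,"cam at",-c[2].T@c[3])
    for o in ["pot_tiny","pot_small","pot_medium","pot_large","glass_jar","lid_tiny","lid_small","lid_medium","lid_large"]:
        r=bot.pinpoint(n,o)
        for q in r[:3]:
            px=np.array(q["position"])*[640,400]; z={"lid_tiny":.078,"lid_small":.052,"lid_medium":.026}.get(o,0)
            print(n,o,round(q["score"],2),px,to_plane(c,px,z))
E
```

```text
{'t': 0.0, 'joint_pos': array([-1.195,  0.333, -0.065,  1.461,  0.022,  1.35 , -0.089]), 'joint_vel': array([-0.001,  0.   ,  0.001,  0.002, -0.001, -0.003, -0.   ]), 'joint_torque': array([ -0.   , -62.546,   0.049, -39.159,   0.016,   0.01 ,   0.   ]), 'eef_pos': array([0.243, 0.576, 0.23 ]), 'tcp_rot': array([-0.622, -3.079,  0.002]), 'ft_force': array([-0.334, -0.269, -0.288]), 'wrist_torque': array([-0.028, -0.031,  0.052]), 'finger_force': 0.0, 'finger_gap': 0.08567663071686896}
top cam at [0.502 0.038 0.904]
top pot_tiny 0.88 [161.728 247.6  ] [0.427 0.411 0.   ]
top pot_tiny 0.63 [192.896 246.48 ] [0.429 0.337 0.   ]
top pot_medium 0.62 [466.176 241.6  ] [ 0.443 -0.312  0.   ]
top pot_large 0.89 [257.024 176.8  ] [0.596 0.186 0.   ]
top pot_large 0.53 [341.824 241.68 ] [ 0.441 -0.018  0.   ]
top glass_jar 0.75 [332.416 137.92 ] [0.691 0.005 0.   ]
top lid_tiny 0.72 [414.016 149.6  ] [ 0.649 -0.172  0.078]
top lid_small 0.66 [414.016 150.92 ] [ 0.65  -0.178  0.052]
top lid_medium 0.68 [408.128 151.6  ] [ 0.653 -0.171  0.026]
top lid_large 0.45 [406.72 157.  ] [ 0.645 -0.174  0.   ]
side cam at [ 0.15  -0.58   0.742]
side pot_tiny 0.87 [231.68 182.68] [0.435 0.333 0.   ]
side pot_tiny 0.68 [216.576 171.08 ] [0.42  0.407 0.   ]
side pot_small 0.88 [298.496 259.88 ] [ 0.447 -0.013  0.   ]
side pot_medium 0.69 [382.912 364.32 ] [ 0.445 -0.319  0.   ]
side pot_medium 0.26 [298.496 260.32 ] [ 0.446 -0.014  0.   ]
side pot_large 0.87 [305.984 188.32 ] [0.595 0.195 0.   ]
side glass_jar 0.88 [374.528 217.48 ] [ 0.678  0.    -0.   ]
side lid_tiny 0.46 [417.024 257.8  ] [ 0.62  -0.204  0.078]
side lid_small 0.7 [416.32 252.6 ] [ 0.647 -0.177  0.052]
side lid_medium 0.54 [416.896 255.4  ] [ 0.661 -0.169  0.026]
side lid_large 0.81 [412.032 267.88 ] [ 0.646 -0.175  0.   ]
```

View pics/top0.png

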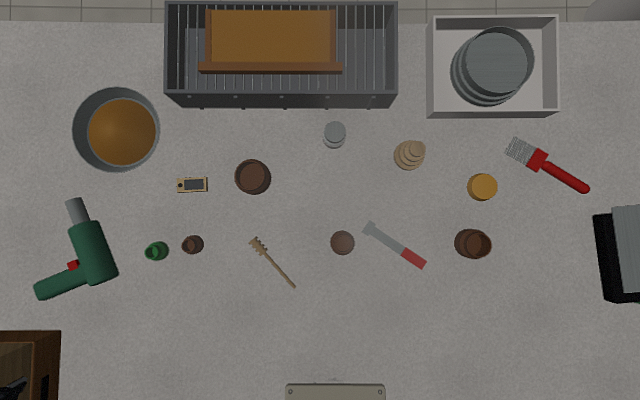

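View pics/side0.png

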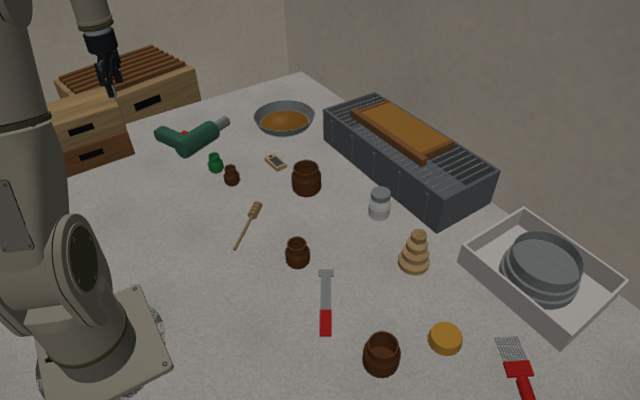

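The top view has the brown tiny pot at (192,244) with its green double at (157,250). The large pot is at (253,176), small at (342,242), medium at (473,243), the jar at (335,134) and the stack at (409,154). The side view agrees, so I'm moving over the stack with the fingers closing along x.

Request:
carry_out --pt "0.025 -0.047 0.002" --pt "0.025 -0.047 0.002" --pt "0.025 -0.047 0.002" --pt "0.025 -0.047 0.002" --pt "0.025 -0.047 0.002" --pt "0.025 -0.047 0.002" --pt "0.025 -0.047 0.002" --pt "0.025 -0.047 0.002" --pt "0.025 -0.047 0.002" --pt "0.025 -0.047 0.002" --pt "0.025 -0.047 0.002" --pt "0.025 -0.047 0.002" --pt "0.025 -0.047 0.002" --pt "0.025 -0.047 0.002" --pt "0.025 -0.047 0.002" --pt "0.025 -0.047 0.002" --pt "0 0 0" --pt "0 0 0" --spin '[-4.2,-4.2,-4.2,-4.2,-4.2,-4.2,-4.2,-4.2,-4.2,-4.2,-4.2,-4.2,-4.2,-4.2,-4.2,-4.2,0,0]' --gripper 0 --squeeze 25

```text
t: 3.25
eef_pos: [0.6427, -0.1756, 0.263]
tcp_rot: [-2.221, -2.221, 0.0]
ft_force: [-1.0, -0.2, -0.0]
finger_gap: 0.0857
finger_force: 0.0
```

Run:
```python
from h import *
np.set_printoptions(precision=4,suppress=True)
s=bot.observe(); print(s['eef_pos'],s['tcp_rot'],s['joint_pos']); c=cam("wrist"); print(bot.camera_info("wrist")["tool_from_camera"])
im=bot.grab_frame("wrist"); save(im,"w1.png")
for o,z in [("lid_tiny",.078),("lid_large",0)]:
    for q in bot.pinpoint("wrist",o)[:2]: px=np.array(q["position"])*[640,400]; print(o,q["score"],px,to_plane(c,px,z))
```

```text
[ 0.6427 -0.1756  0.263 ] [-2.2213 -2.2207  0.    ] [-0.2368  0.4598  0.6326  1.3185 -0.2678  1.4481  0.3779]
[[ 0.0007 -0.9492 -0.3146  0.0806]
 [ 1.      0.0009 -0.0006 -0.0004]
 [ 0.0008 -0.3146  0.9492 -0.1432]
 [ 0.      0.      0.      1.    ]]
lid_tiny 0.8 [329.408 174.   ] [ 0.6476 -0.173   0.078 ]
lid_tiny 0.66 [190.784 252.   ] [ 0.4814 -0.2689  0.078 ]
```

View pics/w1.png

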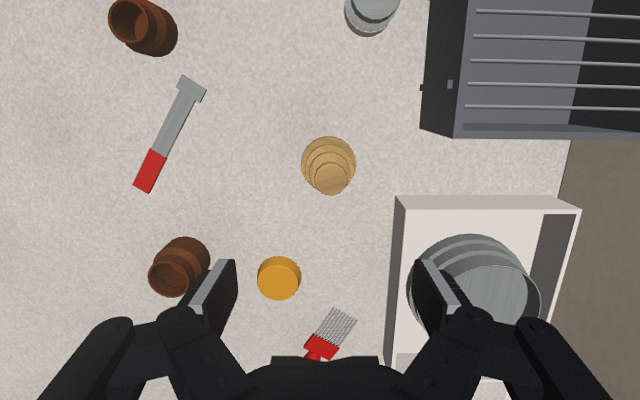

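The wrist view shows the stack at (328,165), seen from an angle, with the tiny lid's top at (330,178). Next I'll fit the known circles, lid tops and pot rims, in this view and the top view.

```bash
cat >> h.py <<'E'
from scipy.ndimage import map_coordinates, gaussian_filter
A=np.linspace(0,2*np.pi,120,endpoint=False)
def circ(c,im,xy0,rz,rng=.014,step=.001):
    """rz: list of (radius,z,weight) coaxial circles; finds centre by edge strength"""
    g=gaussian_filter(im.astype(float),(1,1,0)); d=.0015
    def samp(x,y,r,z):
        p=proj(c,np.c_[x+r*np.cos(A),y+r*np.sin(A),np.full(A.size,z)])
        return np.stack([map_coordinates(g[:,:,k],[p[:,1],p[:,0]],order=1,mode='nearest') for k in range(3)],1)
    best=[]
    def score(x,y):
        v=0
        for r,z,w in rz:
            v+=w*np.minimum(np.abs(samp(x,y,r+d,z)-samp(x,y,r-d,z)).sum(1),60).mean()
        return v
    x0,y0=xy0
    for R,s in((rng,.002),(.003,.0005)):
        best=max((score(x,y),x,y) for x in np.arange(x0-R,x0+R+1e-9,s) for y in np.arange(y0-R,y0+R+1e-9,s)); x0,y0=best[1:]
    return np.round(best,4)
SZ={"tiny":(17,54,12,15.5,.052),"small":(23,61,18,21.5,.026),"medium":(29,68,24,27.5,0),"large":(35,75,30,33.5,0)}
def rim(n): r=SZ[n]; return [(r[2]/1e3,r[1]/1e3,1),(r[3]/1e3,r[1]/1e3,1)]
E
python3 - <<'E'
from h import *
import cv2
w=cv2.imread("pics/w1.png")[:,:,::-1]; c=cam("wrist")
for i,n in enumerate(("tiny","small","medium","large")):
    print(n,circ(c,w,(.648,-.174),[(SZ[n][0]/1e3,.104-.026*i,1)]))
print("all",circ(c,w,(.648,-.174),[(SZ[n][0]/1e3,.104-.026*i,1) for i,n in enumerate(SZ)]))
print("wmedium",circ(c,w,(.444,-.315),rim("medium"))); print("wsmall",circ(c,w,(.445,-.015),rim("small")))
t=cv2.imread("pics/top0.png")[:,:,::-1]; ct=cam("top")
P={"tiny":(.43,.335),"small":(.445,-.015),"medium":(.444,-.315),"large":(.596,.19)}
for n in P: print("top",n,circ(ct,t,P[n],rim(n)))
sd=cv2.imread("pics/side0.png")[:,:,::-1]; cs=cam("side")
for n in P: print("side",n,circ(cs,sd,P[n],rim(n)))
E
```

```text
tiny [44.5485  0.649  -0.1725]
small [45.7214  0.648  -0.1725]
medium [46.1229  0.6475 -0.1735]
large [55.3024  0.647  -0.1725]
all [ 1.858319e+02  6.480000e-01 -1.725000e-01]
wmedium [85.1462  0.441  -0.313 ]
wsmall [ 8.89866e+01  4.40500e-01 -1.50000e-02]
top tiny [74.7864  0.4365  0.333 ]
top small [ 5.49156e+01  4.50500e-01 -8.00000e-03]
top medium [69.4942  0.44   -0.315 ]
top large [64.4554  0.597   0.1905]
side tiny [85.3494  0.4385  0.3315]
side small [ 8.5558e+01  4.4350e-01 -1.3500e-02]
side medium [80.7023  0.442  -0.3125]
side large [80.6455  0.5955  0.1935]
```

Request:
carry_out --pt "0.006 0.003 -0.04" --pt "0 0 -0.045" --pt "0 0 -0.045" --pt "0 0 -0.03" --pt "0 0 -0.015" --pt "0 0 -0.007" --pt "0 0 0" --spin '[0,0,0,0,0,0,0]'

```text
t: 4.28
eef_pos: [0.6491, -0.1729, 0.0821]
tcp_rot: [2.221, 2.22, 0.001]
ft_force: [1.1, 0.2, 0.1]
finger_gap: 0.0854
finger_force: 0.0
```

Request:
carry_out --pt "0 0 0" --pt "0 0 0" --pt "0 0 0" --pt "0 0 0" --pt "0 0 0" --pt "0 0 0" --spin '[0,0,0,0,0,0]' --gripper 1 --squeeze 20

```text
t: 5.03
eef_pos: [0.6489, -0.1731, 0.0818]
tcp_rot: [2.222, 2.22, 0.001]
ft_force: [-0.5, 1.2, 4.6]
finger_gap: 0.0329
finger_force: 19.9
```

Request:
carry_out --pt "0 0 0.008" --pt "0 0 0.02" --pt "0 0 0.04" --pt "0 0 0.045" --pt "-0.015 0.036 0.005" --pt "-0.015 0.036 0" --pt "-0.015 0.036 0" --pt "-0.015 0.036 0" --pt "-0.015 0.036 0" --pt "-0.015 0.036 0" --pt "-0.015 0.036 0" --pt "-0.015 0.036 0" --pt "-0.015 0.036 0" --pt "-0.015 0.036 0" --pt "-0.015 0.036 0" --pt "-0.015 0.036 0" --pt "-0.015 0.036 0" --pt "-0.015 0.036 0" --pt "0 0 0" --pt "0 0 0" --spin '[0,0,0,0,0,0,0,0,0,0,0,0,0,0,0,0,0,0,0,0]'

```text
t: 7.52
eef_pos: [0.4393, 0.3303, 0.2002]
tcp_rot: [2.223, 2.219, 0.001]
ft_force: [-0.0, -0.1, -0.0]
finger_gap: 0.0333
finger_force: 20.0
```

```bash
cat > look.py <<'E'
import sys
from h import *
n,x,y,tag=sys.argv[1],float(sys.argv[2]),float(sys.argv[3]),sys.argv[4]
s=bot.observe(); e=s['eef_pos']; c=cam("wrist"); im=bot.grab_frame("wrist"); save(im,tag+".png")
print(e,"gap",s['finger_gap'],"rim",circ(c,im,(x,y),rim(n)))
# held lid: top disc edge at several heights above the TCP
r=SZ[n][0]/1e3; o=int(len(sys.argv)>5) and float(sys.argv[5])
print("lid",circ(c,im,e[:2],[(r,e[2]+o+.026,1)],.008), "bottom", circ(c,im,e[:2],[(r,e[2]+o+.012,1)],.008))
E
python3 look.py tiny .4375 .332 w2 -.004
```

```text
[0.4392728  0.3303273  0.20015932] gap 0.03333360930173378 rim [70.3236  0.4365  0.33  ]
lid [58.9698  0.4388  0.3308] bottom [53.6475  0.4388  0.3218]
```

View pics/w2.png

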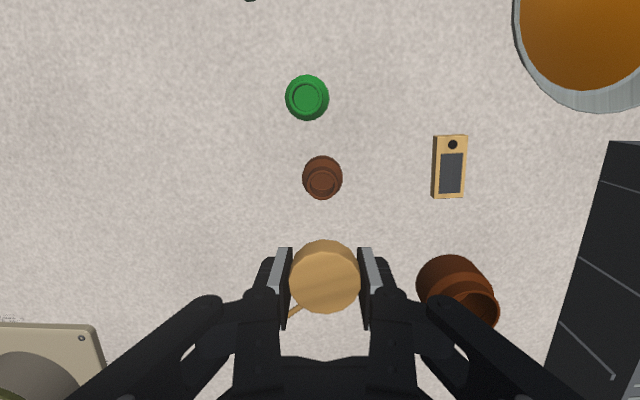

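The lid is gripped level and centred at (325,277), and the brown pot's mouth is at (322,183), so I'm lowering it.

Request:
carry_out --pt "-0.002 0.001 -0.03" --pt "0 0 -0.04" --pt "0 0 -0.03" --pt "0 0 -0.02" --pt "0 0 -0.01" --pt "0 0 -0.007" --pt "0 0 -0.005" --pt "0 0 -0.005" --pt "0 0 0" --pt "0 0 0" --spin '[0,0,0,0,0,0,0,0,0,0]'

```text
t: 8.82
eef_pos: [0.4368, 0.3321, 0.0526]
tcp_rot: [2.222, 2.22, 0.001]
ft_force: [0.6, 0.4, -0.2]
finger_gap: 0.033
finger_force: 20.0
```

Request:
carry_out --pt "0 0 -0.002" --pt "0 0 -0.002" --pt "0 0 -0.002" --pt "0 0 0" --pt "0 0 0" --spin '[0,0,0,0,0]'

```text
t: 9.45
eef_pos: [0.4368, 0.332, 0.0464]
tcp_rot: [2.222, 2.22, 0.0]
ft_force: [1.9, 0.1, 1.1]
finger_gap: 0.0329
finger_force: 20.8
```

Request:
carry_out --pt "0 0 0" --pt "0 0 0" --pt "0 0 0" --pt "0 0 0.01" --pt "0 0 0.03" --pt "0 0 0.05" --pt "0 0 0.06" --pt "0 0 0.03" --pt "0 0 0" --spin '[0,0,0,0,0,0,0,0,0]' --gripper 0

```text
t: 10.58
eef_pos: [0.4378, 0.3327, 0.2297]
tcp_rot: [-2.222, -2.22, -0.009]
ft_force: [-0.1, 0.1, -1.2]
finger_gap: 0.0852
finger_force: 0.0
```

```bash
cat > chk.py <<'E'
import sys
from h import *
n,x,y,tag=sys.argv[1],float(sys.argv[2]),float(sys.argv[3]),sys.argv[4]
c=cam("wrist"); im=bot.grab_frame("wrist"); save(im,tag+".png"); r=SZ[n]
for dz in(0,.014): print("lid z+%.3f"%dz,circ(c,im,(x,y),[(r[0]/1e3,r[1]/1e3+dz,1)]))
print("body",circ(c,im,(x,y),[((r[3]+6.5)/1e3,r[1]/1e3-.025,1)]))
u,v=proj(c,[x,y,r[1]/1e3])[0].astype(int); k=im[max(v-75,0):v+75,max(u-100,0):u+100]; save(cv2.resize(k,None,fx=3,fy=3),tag+"c.png")
E
python3 chk.py tiny .437 .332 w3
```

```text
lid z+0.000 [59.7344  0.436   0.329 ]
lid z+0.014 [59.7348  0.4365  0.332 ]
body [49.5151  0.436   0.3315]
```

View pics/w3c.png

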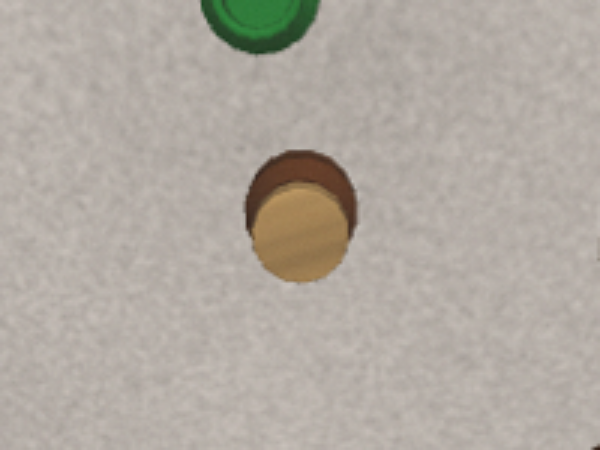

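The tiny lid lies flat and centred on its pot. Back to the stack.

Request:
carry_out --pt "0.015 -0.036 0" --pt "0.015 -0.036 0" --pt "0.015 -0.036 0" --pt "0.015 -0.036 0" --pt "0.015 -0.036 0" --pt "0.015 -0.036 0" --pt "0.015 -0.036 0" --pt "0.015 -0.036 0" --pt "0.015 -0.036 0" --pt "0.015 -0.036 0" --pt "0.015 -0.036 0" --pt "0.015 -0.036 0" --pt "0.015 -0.036 0" --pt "0.015 -0.036 0" --pt "0 0 0" --pt "0 0 0" --spin '[0,0,0,0,0,0,0,0,0,0,0,0,0,0,0,0]'

```text
t: 12.62
eef_pos: [0.6462, -0.1715, 0.2252]
tcp_rot: [-2.221, -2.219, 0.001]
ft_force: [-0.3, -0.1, -1.1]
finger_gap: 0.0856
finger_force: 0.0
```

```bash
cat > stk.py <<'E'
import sys
from h import *
ns=sys.argv[1:]; s=bot.observe(); c=cam("wrist"); im=bot.grab_frame("wrist"); save(im,"stk_%s.png"%ns[0]); print(s['eef_pos'])
for i,n in enumerate(ns): print(n,circ(c,im,(.648,-.173),[(SZ[n][0]/1e3,.026*(len(ns)-i),1)]))
E
python3 stk.py small medium large
```

```text
[ 0.64624209 -0.17150128  0.22518972]
small [50.1544  0.647  -0.173 ]
medium [49.4083  0.6475 -0.175 ]
large [50.7278  0.6465 -0.1735]
```

Request:
carry_out --pt "0.001 -0.0015 -0.04" --pt "0 0 -0.045" --pt "0 0 -0.04" --pt "0 0 -0.025" --pt "0 0 -0.013" --pt "0 0 -0.006" --pt "0 0 0" --spin '[0,0,0,0,0,0,0]'

```text
t: 13.55
eef_pos: [0.648, -0.1733, 0.0579]
tcp_rot: [2.222, 2.221, 0.001]
ft_force: [0.2, 0.4, 0.8]
finger_gap: 0.0854
finger_force: 0.0
```

Request:
carry_out --pt "0 0 0" --pt "0 0 0" --pt "0 0 0" --pt "0 0 0" --pt "0 0 0" --spin '[0,0,0,0,0]' --gripper 1

```text
t: 14.18
eef_pos: [0.648, -0.1737, 0.0581]
tcp_rot: [2.222, 2.22, 0.001]
ft_force: [-1.8, 0.4, 6.2]
finger_gap: 0.045
finger_force: 20.3
```

Request:
carry_out --pt "0 0 0.008" --pt "0 0 0.02" --pt "0 0 0.04" --pt "-0.005 0 0.04" --pt "-0.025 0.02 0.02" --pt "-0.025 0.02 0.014" --pt "-0.025 0.02 0" --pt "-0.025 0.02 0" --pt "-0.025 0.02 0" --pt "-0.025 0.02 0" --pt "-0.025 0.02 0" --pt "-0.025 0.02 0" --pt "0 0 0" --pt "0 0 0" --spin '[0,0,0,0,0,0,0,0,0,0,0,0,0,0]'

```text
t: 15.92
eef_pos: [0.4433, -0.014, 0.2002]
tcp_rot: [2.223, 2.219, 0.003]
ft_force: [-0.1, 0.8, -1.3]
finger_gap: 0.0455
finger_force: 20.7
```

```bash
python3 look.py small .442 -.0145 w4 -.006
```

```text
[ 0.44328335 -0.0140389   0.2002263 ] gap 0.0455122046213421 rim [ 7.12801e+01  4.42000e-01 -1.75000e-02]
lid [ 5.99447e+01  4.42300e-01 -1.35000e-02] bottom [ 3.75433e+01  4.44300e-01 -1.40000e-02]
```

View pics/w4.png

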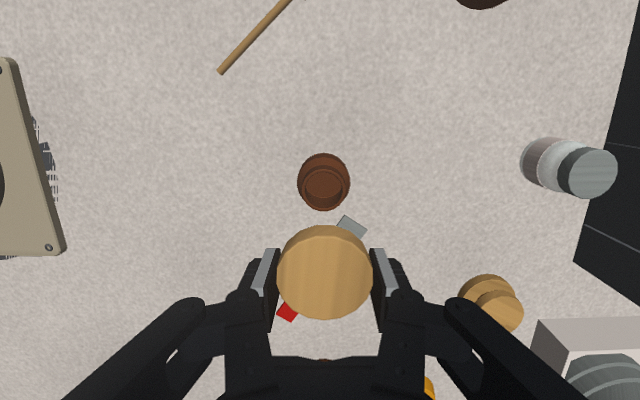

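The small lid is held level at (325,272) over the pot mouth at (323,188). Lowering it.

Request:
carry_out --pt "-0.001 -0.002 -0.03" --pt "0 0 -0.04" --pt "0 0 -0.03" --pt "0 0 -0.02" --pt "0 0 -0.008" --pt "0 0 -0.006" --pt "0 0 -0.005" --pt "0 0 0" --pt "0 0 0" --spin '[0,0,0,0,0,0,0,0,0]'

```text
t: 17.1
eef_pos: [0.4419, -0.0155, 0.0607]
tcp_rot: [2.222, 2.22, 0.001]
ft_force: [-0.1, 0.7, -0.1]
finger_gap: 0.0451
finger_force: 20.7
```

Request:
carry_out --pt "0 0 -0.002" --pt "0 0 -0.002" --pt "0 0 -0.0015" --pt "0 0 0" --pt "0 0 0" --spin '[0,0,0,0,0]'

```text
t: 17.73
eef_pos: [0.4421, -0.0156, 0.055]
tcp_rot: [2.222, 2.22, 0.001]
ft_force: [2.0, -1.6, 1.9]
finger_gap: 0.0453
finger_force: 21.2
```

Request:
carry_out --pt "0 0 0" --pt "0 0 0" --pt "0 0 0" --pt "0 0 0.01" --pt "0 0 0.03" --pt "0 0 0.05" --pt "0 0 0.06" --pt "0 0 0.02" --pt "0 0 0" --spin '[0,0,0,0,0,0,0,0,0]' --gripper 0

```text
t: 18.85
eef_pos: [0.4425, -0.0155, 0.2267]
tcp_rot: [2.222, 2.219, 0.005]
ft_force: [0.9, 0.2, -0.2]
finger_gap: 0.0855
finger_force: 0.0
```

```bash
python3 chk.py small .442 -.0155 w5
```

```text
lid z+0.000 [ 5.95086e+01  4.41500e-01 -1.80000e-02]
lid z+0.014 [ 5.98043e+01  4.42000e-01 -1.60000e-02]
body [ 5.56285e+01  4.41500e-01 -2.45000e-02]
```

View pics/w5c.png

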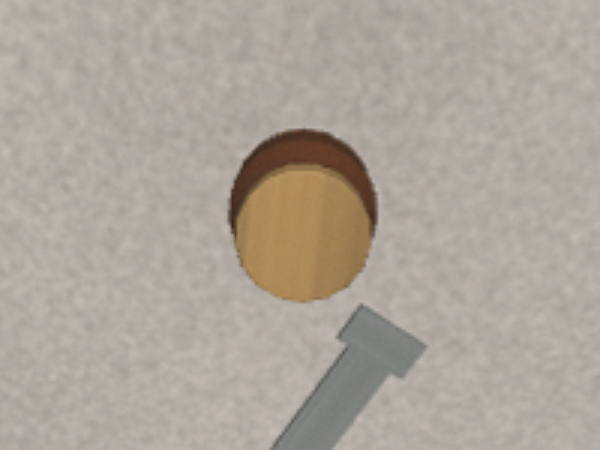

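Request:
carry_out --pt "0.025 -0.02 0" --pt "0.025 -0.02 0" --pt "0.025 -0.02 0" --pt "0.025 -0.02 0" --pt "0.025 -0.02 0" --pt "0.025 -0.02 0" --pt "0.025 -0.02 0" --pt "0.028 -0.018 0" --pt "0 0 0" --pt "0 0 0" --spin '[0,0,0,0,0,0,0,0,0,0]'

```text
t: 20.15
eef_pos: [0.6438, -0.1735, 0.2237]
tcp_rot: [-2.222, -2.219, 0.002]
ft_force: [1.0, 0.1, -0.1]
finger_gap: 0.0853
finger_force: 0.0
```

```bash
python3 stk.py medium large
```

```text
[ 0.64380724 -0.17345102  0.22366919]
medium [48.8935  0.6475 -0.1745]
large [57.3493  0.647  -0.174 ]
```

The small lid is seated flat too. Down to the medium lid.

Request:
carry_out --pt "0.0035 -0.001 -0.045" --pt "0 0 -0.05" --pt "0 0 -0.045" --pt "0 0 -0.03" --pt "0 0 -0.016" --pt "0 0 -0.01" --pt "0 0 0" --spin '[0,0,0,0,0,0,0]'

```text
t: 21.08
eef_pos: [0.6483, -0.1744, 0.0292]
tcp_rot: [2.222, 2.221, 0.0]
ft_force: [0.3, -0.0, 0.5]
finger_gap: 0.0854
finger_force: 0.0
```

Request:
carry_out --pt "0 0 0" --pt "0 0 0" --pt "0 0 0" --pt "0 0 0" --pt "0 0 0" --spin '[0,0,0,0,0]' --gripper 1

```text
t: 21.7
eef_pos: [0.6488, -0.1747, 0.03]
tcp_rot: [2.221, 2.22, 0.002]
ft_force: [-1.5, -0.1, 7.8]
finger_gap: 0.0569
finger_force: 20.8
```

Request:
carry_out --pt "0 0 0.008" --pt "0 0 0.02" --pt "0 0 0.04" --pt "-0.005 0 0.04" --pt "-0.025 -0.017 0.03" --pt "-0.025 -0.017 0.022" --pt "-0.025 -0.017 0.01" --pt "-0.025 -0.017 0" --pt "-0.025 -0.017 0" --pt "-0.025 -0.017 0" --pt "-0.025 -0.017 0" --pt "-0.028 -0.02 0" --pt "0 0 0" --pt "0 0 0" --spin '[0,0,0,0,0,0,0,0,0,0,0,0,0,0]'

```text
t: 23.45
eef_pos: [0.4403, -0.3134, 0.1991]
tcp_rot: [2.222, 2.221, 0.001]
ft_force: [0.9, 0.4, -0.7]
finger_gap: 0.0571
finger_force: 21.6
```

```bash
python3 look.py medium .441 -.3135 w6 -.004
```

```text
[ 0.44032918 -0.31338694  0.19905768] gap 0.0570983599259989 rim [68.543  0.438 -0.312]
lid [59.9076  0.4398 -0.3124] bottom [35.1919  0.4403 -0.3124]
```

View pics/w6.png

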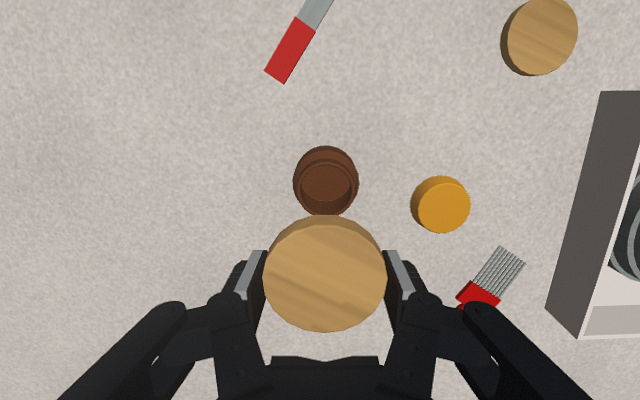

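The medium lid is level at (325,273) and the mouth is centred at (326,186), so no lateral shift is needed.

Request:
carry_out --pt "0 0 -0.03" --pt "0 0 -0.04" --pt "0 0 -0.03" --pt "0 0 -0.015" --pt "0 0 -0.007" --pt "0 0 -0.006" --pt "0 0 -0.005" --pt "0 0 0" --pt "0 0 0" --spin '[0,0,0,0,0,0,0,0,0]'

```text
t: 24.62
eef_pos: [0.4404, -0.3137, 0.0662]
tcp_rot: [2.222, 2.22, 0.001]
ft_force: [-1.2, 1.0, -0.6]
finger_gap: 0.0572
finger_force: 21.6
```

Request:
carry_out --pt "0 0 -0.002" --pt "0 0 -0.002" --pt "0 0 -0.0015" --pt "0 0 0" --pt "0 0 0" --spin '[0,0,0,0,0]'

```text
t: 25.25
eef_pos: [0.4406, -0.3136, 0.0605]
tcp_rot: [2.222, 2.22, 0.001]
ft_force: [1.5, -1.2, 0.8]
finger_gap: 0.0574
finger_force: 22.4
```

Request:
carry_out --pt "0 0 0" --pt "0 0 0" --pt "0 0 0" --pt "0 0 0.01" --pt "0 0 0.03" --pt "0 0 0.05" --pt "0 0 0.06" --pt "0 0 0.015" --pt "0 0 0" --spin '[0,0,0,0,0,0,0,0,0]' --gripper 0

```text
t: 26.38
eef_pos: [0.4405, -0.3137, 0.2262]
tcp_rot: [2.221, 2.219, 0.002]
ft_force: [-0.5, 0.8, -0.7]
finger_gap: 0.0858
finger_force: 0.0
```

```bash
python3 chk.py medium .4405 -.3135 w7
```

```text
lid z+0.000 [59.5977  0.44   -0.316 ]
lid z+0.014 [59.9729  0.44   -0.313 ]
body [58.775  0.44  -0.323]
```

View pics/w7c.png

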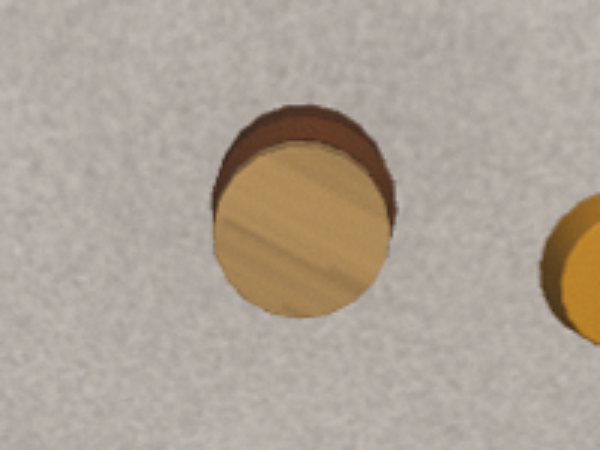

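Request:
carry_out --pt "0.025 0.017 0" --pt "0.025 0.017 0" --pt "0.025 0.017 0" --pt "0.025 0.017 0" --pt "0.025 0.017 0" --pt "0.025 0.017 0" --pt "0.025 0.017 0" --pt "0.031 0.02 0" --pt "0 0 0" --pt "0 0 0" --spin '[0,0,0,0,0,0,0,0,0,0]'

```text
t: 27.68
eef_pos: [0.6463, -0.1738, 0.2239]
tcp_rot: [-2.221, -2.22, 0.003]
ft_force: [-1.0, 0.2, 0.7]
finger_gap: 0.0854
finger_force: 0.0
```

```bash
python3 stk.py large
```

```text
[ 0.64626057 -0.17379536  0.22392134]
large [60.      0.648  -0.1725]
```

The medium lid is seated. Now the large lid.

Request:
carry_out --pt "0.001 0.001 -0.05" --pt "0 0 -0.055" --pt "0 0 -0.05" --pt "0 0 -0.035" --pt "0 0 -0.018" --pt "0 0 -0.01" --pt "0 0 -0.004" --pt "0 0 0" --spin '[0,0,0,0,0,0,0,0]'

```text
t: 28.72
eef_pos: [0.6477, -0.1737, 0.0042]
tcp_rot: [2.222, 2.22, 0.001]
ft_force: [0.3, 0.2, 0.4]
finger_gap: 0.0851
finger_force: 0.0
```

Request:
carry_out --pt "0 0 0" --pt "0 0 0" --pt "0 0 0" --pt "0 0 0" --spin '[0,0,0,0]' --gripper 1

```text
t: 29.22
eef_pos: [0.6478, -0.1737, 0.0045]
tcp_rot: [2.222, 2.22, 0.002]
ft_force: [-1.5, 0.6, 5.9]
finger_gap: 0.0689
finger_force: 22.0
```

Request:
carry_out --pt "0 0 0.008" --pt "0 0 0.02" --pt "0 0 0.04" --pt "0 0 0.05" --pt "0 0 0.05" --pt "-0.005 0.036 0.037" --pt "-0.005 0.036 0" --pt "-0.005 0.036 0" --pt "-0.005 0.036 0" --pt "-0.005 0.036 0" --pt "-0.005 0.036 0" --pt "-0.005 0.036 0" --pt "-0.005 0.036 0" --pt "-0.005 0.036 0" --pt "-0.007 0.042 0" --pt "0 0 0" --pt "0 0 0" --spin '[0,0,0,0,0,0,0,0,0,0,0,0,0,0,0,0,0]'

```text
t: 31.35
eef_pos: [0.5954, 0.1917, 0.2093]
tcp_rot: [2.223, 2.219, 0.001]
ft_force: [0.4, -0.8, -0.0]
finger_gap: 0.0692
finger_force: 23.3
```

```bash
python3 look.py large .596 .192 w8 -.0045
```

```text
[0.59543596 0.19166936 0.20933556] gap 0.06920082639550891 rim [87.414   0.5935  0.2075]
lid [59.9977  0.5954  0.1917] bottom [33.8254  0.5944  0.1917]
```

View pics/w8.png

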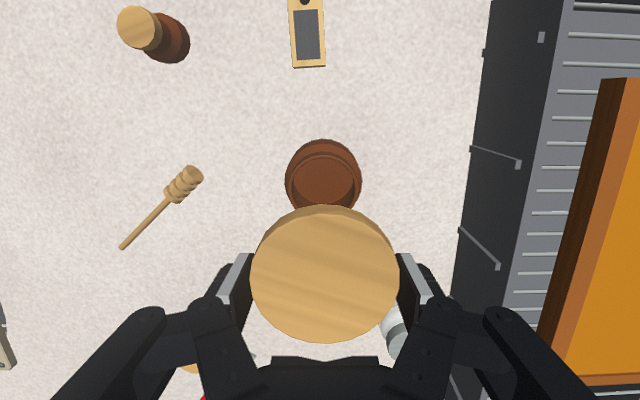

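The large lid is level at (325,273). It hides the near side of the rim, so the 0.2075 fit is wrong. I'll refit using only the far arc that shows.

Run:
```python
import h
from h import *
c=cam("wrist"); im=cv2.imread("pics/w8.png")[:,:,::-1]
h.A=np.linspace(np.radians(10),np.radians(170),80)
print(circ(c,im,(.5955,.192),rim("large"),.006), circ(c,im,(.5955,.192),[(.030,.075,1)],.006),circ(c,im,(.5955,.192),[(.0335,.075,1)],.006))
```

```text
[64.0379  0.598   0.201 ] [32.6937  0.6015  0.201 ] [37.6394  0.5975  0.201 ]
```

Run:
```python
from h import *
c=cam("wrist"); im=cv2.imread("pics/w8.png")[:,:,::-1].copy()
for dy,col in((0,(0,255,0)),):
  for r in(.030,.0335):
    p=proj(c,np.c_[.596+r*np.cos(A),.192+dy+r*np.sin(A),np.full(A.size,.075)])
    print(r,p.min(0),p.max(0))
    for q in p: im[int(round(q[1])),int(round(q[0]))]=col
p=proj(c,np.c_[.596+.04*np.cos(A),.192+.04*np.sin(A),np.full(A.size,.05)])
for q in p: im[int(round(q[1])),int(round(q[0]))]=(255,255,0)
save(cv2.resize(im[125:225,260:390],None,fx=5,fy=5,interpolation=cv2.INTER_NEAREST),"w8o.png")
```

```text
0.03 [293.19024609 156.4101592 ] [357.07107126 217.89783135]
0.0335 [289.46029636 152.57294459] [360.80075316 221.24533312]
```

View pics/w8o.png

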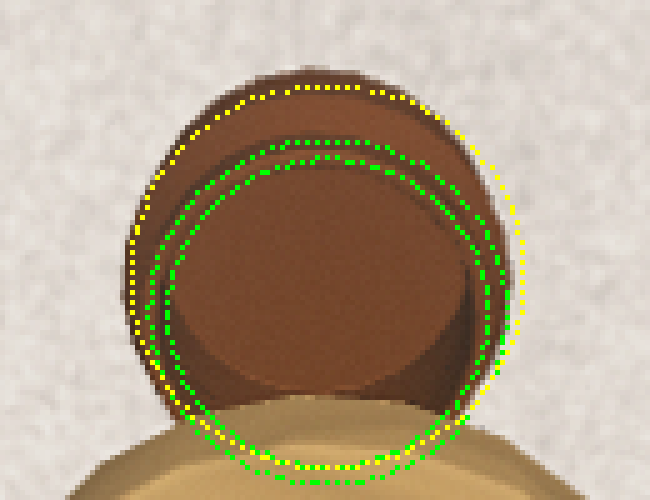

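With the model rim at (0.596, 0.192) overlaid, y matches and the mouth sits about 1.5 px to the left. I'm shifting x by −1 mm and lowering.

Request:
carry_out --pt "-0.001 0 -0.03" --pt "0 0 -0.04" --pt "0 0 -0.03" --pt "0 0 -0.015" --pt "0 0 -0.008" --pt "0 0 -0.006" --pt "0 0 -0.005" --pt "0 0 0" --pt "0 0 0" --spin '[0,0,0,0,0,0,0,0,0]'

```text
t: 32.52
eef_pos: [0.5944, 0.1926, 0.0748]
tcp_rot: [2.222, 2.22, 0.001]
ft_force: [0.4, 0.4, -0.7]
finger_gap: 0.0688
finger_force: 23.3
```

Request:
carry_out --pt "0 0 -0.002" --pt "0 0 -0.002" --pt "0 0 -0.002" --pt "0 0 0" --pt "0 0 0" --spin '[0,0,0,0,0]'

```text
t: 33.15
eef_pos: [0.5942, 0.1924, 0.0684]
tcp_rot: [2.222, 2.22, 0.0]
ft_force: [0.1, 0.1, -1.1]
finger_gap: 0.0689
finger_force: 23.3
```

No contact forces, with the plug about 11 mm deep. I'm lowering 1 mm more and releasing.

Request:
carry_out --pt "0 0 -0.001" --pt "0 0 0" --pt "0 0 0" --spin '[0,0,0]'

```text
t: 33.52
eef_pos: [0.5943, 0.1925, 0.0675]
tcp_rot: [2.222, 2.22, 0.001]
ft_force: [-0.1, 0.3, 1.2]
finger_gap: 0.0692
finger_force: 23.4
```

Request:
carry_out --pt "0 0 0" --pt "0 0 0" --pt "0 0 0" --pt "0 0 0.01" --pt "0 0 0.03" --pt "0 0 0.05" --pt "0 0 0.06" --pt "0 0 0.02" --pt "0 0 0" --pt "0 0 0" --spin '[0,0,0,0,0,0,0,0,0,0]' --gripper 0

```text
t: 34.78
eef_pos: [0.5937, 0.1924, 0.2365]
tcp_rot: [-2.222, -2.22, 0.002]
ft_force: [0.1, -0.4, -1.0]
finger_gap: 0.0854
finger_force: 0.0
```

```bash
python3 chk.py large .5945 .192 w9
python3 - <<'E'
from h import *
for n in("side",): save(bot.grab_frame(n),n+"9.png")
i=cv2.imread("pics/side9.png"); w=cv2.imread("pics/w9c.png"); w=cv2.resize(w,(300,225))
i[:225,:0]=0; o=np.zeros((400,640+160,3),np.uint8); o[:,:640]=i; o[:120,640:]=cv2.resize(w,(160,120)); cv2.imwrite("pics/f.png",o)
E
```

```text
lid z+0.000 [59.1155  0.5935  0.189 ]
lid z+0.014 [59.9606  0.5935  0.1915]
body [59.8766  0.5935  0.181 ]
```

View pics/f.png

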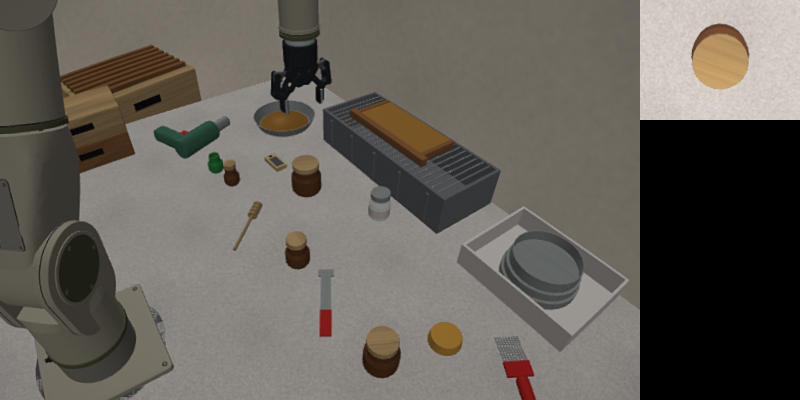

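All four pots are closed: lids at (231,165), (305,163), (297,241) and (381,342). The jar is undisturbed at (379,203). Handing in.

```bash
python3 -c "
from plant import bot
print(bot.job_done())"
```

```text
the job is handed in; nothing more can be done
None
```

I put all four lids on their matching pots, plug down and flat on the rims as far as the cameras show, left the pots and glass jar standing, and handed the job in at about 35 s; no verdict came back.

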